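# Refit a pump's filter cover over its quarter-turn fastener and hold it shut

## Robot

A 7-joint arm with a two-finger parallel gripper is mounted at the origin on a cart in front of the work surface, level with it; the furniture and walls round the work are solid. World frame = base frame: x ahead of the robot, y to its left, z up, the work surface at z = 0. Lengths are in m, angles in rad, forces in N, time in s.
With the tool pointing down it reaches from about 0.4 to 0.85 m from the base axis. Payload 4.5 kg.
Tool frame: the origin (TCP) lies at the very end of the fingers, on their centre line; the grasp point (between the pads) lies 19 mm behind it; z points along the fingers, y is the line along which they close (so a half turn about z gives the same grasp; the last joint's range is limited). The gripper opens to 88 mm and grips with 3 to 60 N. Pads are 18 mm wide; open, the fingers measure 123 mm over their backs; the gripper's body (75 mm by 187 mm) begins 45 mm behind the grasp point.
Start: joints at [-1.298, 0.689, -0.195, 1.565, 0.157, 0.902, -0.215], TCP at [0.148, 0.607, 0.239] pointing down, gripper open.
Joint ranges: [-3.01, 3.01], [-0.46, 2.08], [-1.47, 1.51], [0.13, 2.56], [-1, 4.14], [0.04, 2.09], [-2.66, 2.66]. Speed limits (rad/s): [2.57, 2.57, 3.14, 3.14, 3.14, 3.14, 3.14].

## Interface

Orientations are given as a unit quaternion [x, y, z, w].
In Python, from plant import r, eyes, nets gives the robot as it stands.
- The arm moves only by the shell command python3 -m pendant 'ROWS' [FORCE]. ROWS is JSON, a list of rows, each an object of numbers: "claw": the opening, from 0 (shut) to 1 (fully open); "dx", "dy", "dz": the shift along the world's x, y, z in mm; "twist": the turn about the world's z in rad. In form: [{"claw": .., "dx": .., "dy": .., "dz": .., "twist": ..}, ...]. A call has 1 to 8 rows; each row is the pose to reach, as a shift and turn from the pose commanded when the call began; what a row does not reach only later rows make up. A row lasts 1/10 s, in which the tool goes at most 50 mm and 8.59 degrees, less where a joint would pass 70% of its speed; a pose out of reach is approached as far as the arm can. A call with a gripper value outside its range is refused whole. The fingers move at their own pace and stop on an object; FORCE is the grip in N (left out, the last holds). Time passes only in rows, so rows that repeat a pose let the fingers close. It gives the time, the measured TCP pose, the force, the opening and the grip force at its end, in the units of the state.
- r.get_state(): the state, without advancing time (a new reading comes with each control period).
- eyes.snapshot(name): name is "side" or "top"; returns (picture, depth): 384x512x3 uint8, blue, green, red; 384x512 float32, m along the optical axis (not along the pixel's ray), 0 where there is no reading.
- eyes.camera_info(name): a dict with "K" (3x3 intrinsics, pixels), "world_to_cam" (4x4, takes a point from world to camera coordinates). Camera axes: x right, y down, z forward; pixel columns grow to the right and rows downward; lengths in m; the calibration is good to about 2 mm. A picture is of the moment at which its call begins. camera_info takes no time and is no camera call.
- r.finish_job(): hands the job in; it is judged then, once.
Trained networks look in the newest picture that a camera, given by its name, has taken for a name from the list of things; names that differ only in an ending like _2 or _b are one class to them, and where a whole thing is asked for, a point or a joint stands for the part that bears it (a point fixed in the world has none). Each returns a list of dicts, best first, with "confidence" (0 to 1); they miss things now and then, are a little off and sometimes report something else, mostly with a low value. They report only what shows in the picture. A call takes as long as a camera call.
- nets.spot_in(camera, query): "box" ([left, top, width, height] as shares, 0 to 1, of the picture: columns of its width, rows of its height, round what is visible of it).
- nets.place_of(camera, query): "position" ([column, row] as shares, 0 to 1, of the picture: columns of its width, rows of its height: a listed point, or the origin of a listed thing).
The state is a dict: "clock": time; "q": joint angles; "qd": joint speeds; "joint_torque": joint torques, N m; "tool_pos": TCP position; "eef_rot": TCP orientation; "contact_force": force on the tool from outside, world axes, zero at the start; "moment": the same for the moment, N m; "opening": opening from 0.0 (shut) to 1.0 (fully open); "finger_force": force on a finger pad.
Only numpy, scipy, OpenCV 4.12 (cv2) and the standard library are available. Lean on these libraries where they do the work, as an engineer would, in place of code of your own. Each camera call takes 0.05 s, during which the arm holds its last target. There are 200 camera calls.

## Task

The filter compartment of the small blue pump unit is open. First turn its orange quarter-turn fastener until the slot line on its head is in line with the two red marks on the metal frame; then lift the grey cover by its black handle, set it square on the frame so that the fastener head comes up through the cover's slot, and press it down against the springy gasket until it is fully home on the metal frame. Finish while still holding the cover pressed down there, and leave the glassware and stoppers standing around undisturbed.

Things in the scene. Friction and masses are not known exactly. Their poses are not given: they have to be found in the camera images.
- pump: Blue pump casing, fixed, 130 (x) x 180 (y) x 40 mm, open at the top. Origin: centre of its underside, on the worktop; z up. Round the opening a bright metal frame, outside 112 (x) x 156 (y), inside 86 x 130 mm, top face 44 mm above the origin. Fastener axis at x = 0, y = +42 mm; beside it on the frame, at x = +-54 mm, two red marks show the aligned direction (along x).
- fastener (a joint): Angle of the fastener head, rad: 0 = head and the dark slot line on it along the pump's x axis, in line with the red marks; grows anticlockwise seen from above. Starts 0.8 to 1.5 from alignment, turns from -1.7 to 1.7 with light friction (0.04 N m), no stop at 0, stays where it is left.
- fastener_head (a point): On the axis of the orange fastener head, 70 mm above the worktop; turns with it. The head is an upright bar 30 mm long (point x), 9 mm thick (point y), from 53 to 85 mm above the worktop, on a thin stem.
- cover_handle (a point): Middle of the cover's black handle, 22 mm above the cover's underside; axes as the cover's. The handle is an upright bar on the middle of the plate, 12 mm thick (x), 44 mm long (y), top 38 mm above the underside; its foot is 18 x 50 x 4 mm. With the cover in place this point is over the pump's origin: 71 mm above it when resting on the gasket, 66 mm when fully home.
- gasket (a joint): How far the black gasket inside the metal frame (outside 84 x 128 mm) is pressed, m: 0 = free, 5 mm proud of the frame; about 0.005 when the cover is home on the metal. Springy: gives from about 4 N, fully down at about 10 N (cover's weight included), and lifts the cover again when let go.
- beaker: Bystander: small glass beaker, 49 mm across, 56 mm high, origin at the centre of its underside.
- vial: Bystander: upright glass vial with white cap, 26 mm across, 58 mm high, origin at the centre of its underside.
- septum: Bystander: white rubber stopper, 30 mm across and high, origin at the centre of its underside.
- frost_cap: Bystander: frosted white stopper standing upright, 29 mm across, 43 mm high, origin at the centre of its underside.
- cover: Loose grey cover, 0.14 to 0.26 kg, a plate 100 (x) x 144 (y) x 6 mm with a handle, lying flat on the pad at the start. Origin: centre of its underside. A through slot 42 (x) x 20 mm (y) is centred at x = 0, y = +42 mm. In place, its axes agree with the pump's and the fastener head sticks up through the slot; the head passes only when in line with the slot.
- pad: Black foam pad on which the cover lies at the start, 106 x 150 x 20 mm high, firm and fixed to the worktop; origin at the centre of its underside.

How it is judged:
By the outcome, as a careful person would: the job done as asked, in the order asked, and still so for the second after the job is handed in, while the arm keeps its last pose, push and grip.
It also fails if it takes over 51 s, if anything falls off the work surface, if the arm or the gripper's body presses on something with over 40 N, if the wrist force passes 120 N, or if a joint passes its speed limit or range.

## Working session

There is one attempt and no reset: what is moved stays moved. The work goes in short steps, Python scripts to look and compute and a shell command to move; the robot and the scene stay as the last step left them, time stands still between calls to the robot, and variables do not carry over. Pictures are saved under pics/ and viewed, at most 10 in all, crops included, and the job is handed in when it is done.

```bash
mkdir -p pics; ls
cat > h.py <<'E'
from plant import r, eyes, nets
import numpy as np, cv2
from scipy.spatial.transform import Rotation as R
def cam(n):
    c=eyes.camera_info(n); return np.array(c["K"]),np.array(c["world_to_cam"])
def ray(n,uv,z):
    "pixel (col,row) -> world point at height z"
    K,T=cam(n); d=T[:3,:3].T@np.linalg.solve(K,[uv[0],uv[1],1]); o=-T[:3,:3].T@T[:3,3]
    return o+d*(z-o[2])/d[2]
def cloud(n,D):
    K,T=cam(n); v,u=np.indices(D.shape); P=np.stack([(u-K[0,2])/K[0,0]*D,(v-K[1,2])/K[1,1]*D,D],-1)
    return (P-T[:3,3])@T[:3,:3]
def px(p): return np.array(p)*[512,384]
E
python3 - <<'E'
from h import *
for n in ("top","side"):
    im,D=eyes.snapshot(n); cv2.imwrite(f"pics/{n}0.png",im); np.save(f"{n}0.npy",D)
    K,T=cam(n); print(n,np.round(-T[:3,:3].T@T[:3,3],3))
    for q in ("pump","fastener_head","cover_handle","beaker","vial","septum","frost_cap","cover","pad"):
        for d in nets.place_of(n,q)[:2]:
            p=px(d["position"]); z={"fastener_head":.07,"cover_handle":.042,"cover":.02}.get(q,0)
            print(q,round(d["confidence"],2),p.round(),ray(n,p,z).round(3))
s=r.get_state(); print(s["clock"],s["tool_pos"],s["eef_rot"],s["opening"],R.from_quat(s["eef_rot"]).as_matrix().round(2).tolist())
E
```

```text
pics
top [ 0.522 -0.022  1.106]
pump 0.9 [208. 239.] [0.468 0.145 0.   ]
pump 0.27 [190. 242.] [0.458 0.2   0.   ]
cover_handle 0.71 [309. 222.] [ 0.519 -0.158  0.042]
beaker 0.77 [144. 203.] [0.577 0.345 0.   ]
vial 0.51 [374. 235.] [ 0.481 -0.36   0.   ]
vial 0.45 [187. 242.] [0.457 0.21  0.   ]
septum 0.53 [375. 200.] [ 0.588 -0.366  0.   ]
septum 0.52 [303. 220.] [ 0.525 -0.147  0.   ]
frost_cap 0.53 [261. 160.] [ 0.712 -0.019  0.   ]
cover 0.64 [308. 225.] [ 0.511 -0.158  0.02 ]
pad 0.65 [302. 223.] [ 0.517 -0.144  0.   ]
side [0.314 0.822 0.711]
pump 0.82 [287. 275.] [0.461 0.164 0.   ]
pump 0.65 [325. 163.] [ 0.472 -0.341  0.   ]
fastener_head 0.63 [289. 263.] [0.451 0.194 0.07 ]
cover_handle 0.72 [296. 186.] [ 0.515 -0.128  0.042]
beaker 0.57 [210. 327.] [0.569 0.348 0.   ]
vial 0.53 [322. 163.] [ 0.48  -0.335  0.   ]
vial 0.5 [300. 185.] [ 0.518 -0.197  0.   ]
septum 0.57 [288. 152.] [ 0.601 -0.371  0.   ]
frost_cap 0.63 [219. 208.] [ 0.703 -0.017  0.   ]
cover 0.57 [297. 189.] [ 0.517 -0.145  0.02 ]
pad 0.58 [298. 193.] [ 0.514 -0.151  0.   ]
1.0 [0.14782388 0.60728931 0.23874233] [ 1.19110320e-01  9.92881025e-01  2.93091739e-05 -2.31364539e-07] 1.0002044447131282 [[-0.97, 0.24, 0.0], [0.24, 0.97, 0.0], [0.0, 0.0, -1.0]]
```

Run:
```python
from h import *
a=cv2.imread("pics/top0.png")[140:300,110:410]; b=cv2.imread("pics/side0.png")[130:350,170:370]
a=cv2.resize(a,None,fx=2.6,fy=2.6,interpolation=cv2.INTER_CUBIC);cv2.imwrite("pics/topc.png",a)
b=cv2.resize(b,None,fx=2.7,fy=2.7,interpolation=cv2.INTER_CUBIC);cv2.imwrite("pics/sidec.png",b)
D=np.load("top0.npy");P=cloud("top",D)
for nm,(x0,x1,y0,y1),(za,zb) in (("frame",(.36,.58,.04,.27),(.037,.052)),("head",(.38,.56,.06,.27),(.074,.095)),("cover",(.42,.62,-.26,-.06),(.020,.034)),("handle",(.42,.62,-.26,-.06),(.05,.07))):
    m=(P[...,0]>x0)&(P[...,0]<x1)&(P[...,1]>y0)&(P[...,1]<y1)&(P[...,2]>za)&(P[...,2]<zb)&(D>0)
    Q=P[m]
    if len(Q)<4: print(nm,len(Q));continue
    (c,s,ang)=cv2.minAreaRect((Q[:,:2]*1000).astype(np.float32)); print(nm,len(Q),np.median(Q[:,2]).round(4),np.round(c,1),np.round(s,1),round(ang,1))
```

```text
frame 1777 0.0444 [471.3 150.2] [130. 180.] 15.3
head 37 0.0855 [459.6 189.8] [28.   9.1] 76.3
cover 1661 0.028 [ 514.3 -169.3] [184.7 105.5] 83.3
handle 64 0.0599 [ 514.4 -153.6] [41.7 12.4] 82.2
```

View pics/topc.png

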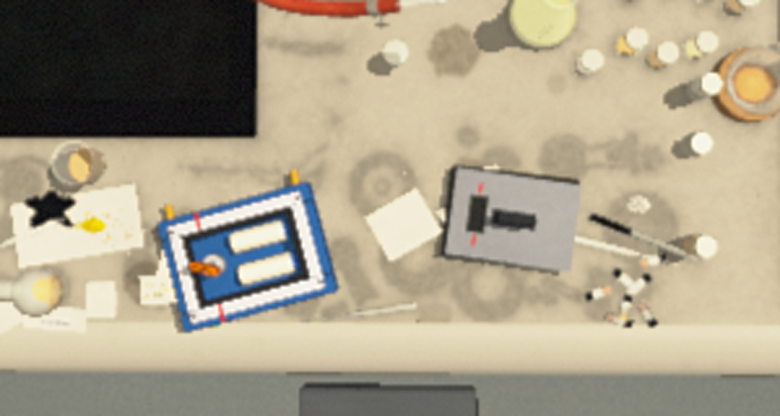

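View pics/sidec.png

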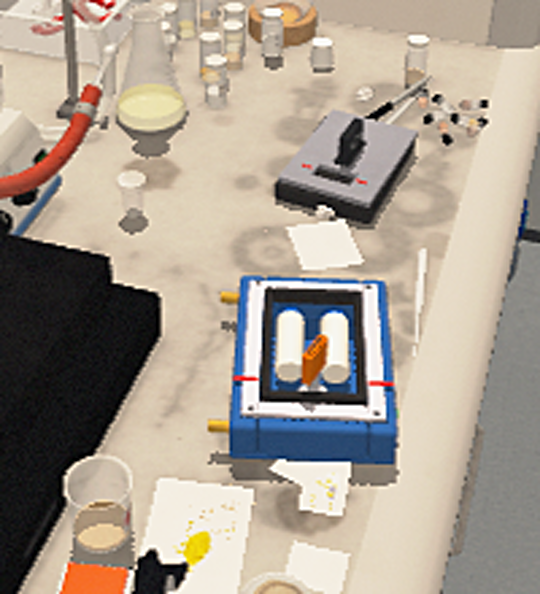

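The top view shows the pump at about (245,255) in the crop, turned about +15°. The orange head lies nearly along world y at (205,268). The cover with its slot to the left is at about (512,218), turned about -7°. The side view agrees. Frame, head and handle sizes from depth match the given dimensions, so I'm moving above the fastener.

```bash
python3 -m pendant '[{"claw":0.6,"dx":312,"dy":-417,"dz":-60,"twist":-1.57},{"claw":0.6,"dx":312,"dy":-417,"dz":-60,"twist":-1.57},{"claw":0.6,"dx":312,"dy":-417,"dz":-60,"twist":-1.57},{"claw":0.6,"dx":312,"dy":-417,"dz":-60,"twist":-1.57},{"claw":0.6,"dx":312,"dy":-417,"dz":-60,"twist":-1.57},{"claw":0.6,"dx":312,"dy":-417,"dz":-60,"twist":-1.57},{"claw":0.6,"dx":312,"dy":-417,"dz":-60,"twist":-1.57},{"claw":0.6,"dx":312,"dy":-417,"dz":-60,"twist":-1.57}]' 20
cat >> h.py <<'E'
def st():
    s=r.get_state(); M=R.from_quat(s["eef_rot"]).as_matrix()
    print("t",round(s["clock"],2),"tcp mm",(s["tool_pos"]*1000).round(1) if hasattr(s["tool_pos"],"round") else np.round(np.array(s["tool_pos"])*1000,1),"close dir deg",round(np.degrees(np.arctan2(M[1,1],M[0,1])),1),"tilt",M[2].round(3),"q",np.round(s["q"],2),"F",np.round(s["contact_force"],1),"op",round(s["opening"],3),"grip",np.round(s["finger_force"],1))
E
python3 - <<'E'
from h import *
st()
D=np.load("top0.npy");P=cloud("top",D)
d=P-[.5144,-.1536,0]; m=(abs(d[...,0])<.07)&(abs(d[...,1])<.085)&(P[...,2]>.0235)&(P[...,2]<.0345)&(D>0)
print(cv2.minAreaRect((P[m][:,:2]*1000).astype(np.float32)))
im=cv2.imread("pics/top0.png").astype(int)
o=(im[...,2]>150)&(im[...,1]<130)&(im[...,0]<90)&(P[...,2]>.07)&(abs(P[...,0]-.46)<.04)&(abs(P[...,1]-.19)<.04)
Q=P[o][:,:2]; w,V=np.linalg.eigh(np.cov(Q.T)); print(len(Q),Q.mean(0),np.degrees(np.arctan2(V[1,1],V[0,1])))
Q=P[o|((P[...,2]>.074)&(abs(P[...,0]-.46)<.04)&(abs(P[...,1]-.19)<.04))][:,:2]; w,V=np.linalg.eigh(np.cov(Q.T)); print(len(Q),Q.mean(0),np.degrees(np.arctan2(V[1,1],V[0,1])))
E
```

```text
clock: 1.8
tool_pos: [0.387, 0.2878, 0.1931]
eef_rot: [0.661, 0.75, 0.001, 0.0]
contact_force: [1.4, 1.3, 0.1]
opening: 0.603
finger_force: 0.0
t 1.8 tcp mm [387.  287.8 193.1] close dir deg 7.2 tilt [ 0.001  0.001 -1.   ] q [-0.79  0.58  0.08  2.05 -0.09  0.52 -0.51] F [1.4 1.3 0.1] op 0.603 grip 0.0
((514.5641479492188, -159.133544921875), (161.76808166503906, 103.99494171142578), 83.5028305053711)
35 [0.46032406 0.18880558] 75.95327880519739
38 [0.46003197 0.18872875] 76.45234485564606
```

```bash
python3 -m pendant '[{"claw":0.6,"dx":73,"dy":-98,"dz":-70,"twist":-0.366},{"claw":0.6,"dx":73,"dy":-98,"dz":-70,"twist":-0.366},{"claw":0.6,"dx":73,"dy":-98,"dz":-70,"twist":-0.366},{"claw":0.6,"dx":73,"dy":-98,"dz":-70,"twist":-0.366},{"claw":0.6,"dx":73,"dy":-98,"dz":-70,"twist":-0.366}]'
python3 -c "
from h import *
st()"
```

```text
clock: 2.3
tool_pos: [0.459, 0.1906, 0.1226]
eef_rot: [0.785, 0.619, -0.0, -0.0]
contact_force: [0.1, -0.3, 0.1]
opening: 0.604
finger_force: 0.0
t 2.3 tcp mm [459.  190.6 122.6] close dir deg -13.5 tilt [-0.    -0.001 -1.   ] q [-0.55  0.73  0.1   2.06 -0.19  0.37 -0.53] F [ 0.1 -0.3  0.1] op 0.604 grip 0.0
```

Descend to TCP z ≈ 60 and close gently.

```bash
python3 -m pendant '[{"claw":0.6,"dx":1,"dz":-40},{"claw":0.6,"dx":1,"dz":-62},{"claw":0.6,"dx":1,"dz":-62},{"claw":0.0,"dx":1,"dz":-62},{"claw":0.0,"dx":1,"dz":-62},{"claw":0.0,"dx":1,"dz":-62},{"claw":0.0,"dx":1,"dz":-62},{"claw":0.0,"dx":1,"dz":-62}]' 20
python3 -c "
from h import *
st()"
```

```text
t 2.3 tcp mm [459.  190.6 122.6] close dir deg -13.5 tilt [-0.    -0.001 -1.   ] q [-0.55  0.73  0.1   2.06 -0.19  0.37 -0.53] F [ 0.1 -0.3  0.1] op 0.604 grip 0.0validation failed for argument at $[0]...
```

```bash
python3 -m pendant '[{"claw":0.6,"dx":1,"dy":0,"dz":-40,"twist":0},{"claw":0.6,"dx":1,"dy":0,"dz":-62,"twist":0},{"claw":0.6,"dx":1,"dy":0,"dz":-62,"twist":0},{"claw":0.0,"dx":1,"dy":0,"dz":-62,"twist":0},{"claw":0.0,"dx":1,"dy":0,"dz":-62,"twist":0},{"claw":0.0,"dx":1,"dy":0,"dz":-62,"twist":0},{"claw":0.0,"dx":1,"dy":0,"dz":-62,"twist":0},{"claw":0.0,"dx":1,"dy":0,"dz":-62,"twist":0}]' 20
python3 -c "
from h import *
st()"
```

```text
clock: 3.1
tool_pos: [0.4602, 0.1913, 0.0615]
eef_rot: [0.785, 0.62, 0.001, 0.0]
contact_force: [0.2, -0.5, 0.3]
opening: 0.169
finger_force: 0.0
t 3.1 tcp mm [460.2 191.3  61.5] close dir deg -13.4 tilt [ 0.001  0.001 -1.   ] q [-0.52  0.84  0.06  2.08 -0.21  0.22 -0.51] F [ 0.2 -0.5  0.3] op 0.169 grip 0.0
```

```bash
python3 -m pendant '[{"claw":0.0,"dx":0,"dy":0,"dz":0,"twist":0},{"claw":0.0,"dx":0,"dy":0,"dz":0,"twist":0},{"claw":0.0,"dx":0,"dy":0,"dz":0,"twist":0}]' 20
python3 -c "
from h import *
st()"
```

```text
clock: 3.4
tool_pos: [0.46, 0.1911, 0.0613]
eef_rot: [0.785, 0.62, 0.0, 0.0]
contact_force: [-0.1, 0.1, 5.2]
opening: 0.101
finger_force: 20.0
t 3.4 tcp mm [460.  191.1  61.3] close dir deg -13.4 tilt [ 0.  0. -1.] q [-0.52  0.84  0.06  2.08 -0.21  0.22 -0.51] F [-0.1  0.1  5.2] op 0.101 grip 20.0
```

```bash
python3 -m pendant '[{"claw":0.0,"dx":0,"dy":0,"dz":0,"twist":-0.14},{"claw":0.0,"dx":0,"dy":0,"dz":0,"twist":-0.28},{"claw":0.0,"dx":0,"dy":0,"dz":0,"twist":-0.42},{"claw":0.0,"dx":0,"dy":0,"dz":0,"twist":-0.56},{"claw":0.0,"dx":0,"dy":0,"dz":0,"twist":-0.70},{"claw":0.0,"dx":0,"dy":0,"dz":0,"twist":-0.84},{"claw":0.0,"dx":0,"dy":0,"dz":0,"twist":-0.97},{"claw":0.0,"dx":0,"dy":0,"dz":0,"twist":-1.07}]'
python3 -m pendant '[{"claw":0.0,"dx":0,"dy":0,"dz":0,"twist":0},{"claw":0.0,"dx":0,"dy":0,"dz":0,"twist":0}]' >/dev/null
python3 -c "
from h import *
st()"
```

```text
clock: 4.2
tool_pos: [0.4595, 0.1917, 0.0612]
eef_rot: [0.991, 0.131, -0.0, -0.0]
contact_force: [-1.0, 1.5, 6.4]
opening: 0.099
finger_force: 20.0
t 4.4 tcp mm [459.5 191.7  61.2] close dir deg -74.7 tilt [-0.    -0.001 -1.   ] q [-0.63  0.86  0.23  2.09 -0.7   0.27 -1.09] F [-1.2  1.1  6.4] op 0.1 grip 20.0
```

```bash
python3 -m pendant '[{"claw":0.4,"dx":0,"dy":0,"dz":0,"twist":0},{"claw":0.4,"dx":0,"dy":0,"dz":0,"twist":0},{"claw":0.5,"dx":0,"dy":0,"dz":0,"twist":0},{"claw":0.5,"dx":0,"dy":0,"dz":50,"twist":0},{"claw":0.5,"dx":0,"dy":0,"dz":80,"twist":0},{"claw":0.5,"dx":8,"dy":-50,"dz":80,"twist":0.15},{"claw":0.5,"dx":16,"dy":-100,"dz":80,"twist":0.3},{"claw":0.5,"dx":24,"dy":-150,"dz":80,"twist":0.45}]'
python3 -m pendant '[{"claw":0.5,"dx":31,"dy":-195,"dz":-20,"twist":0.73},{"claw":0.5,"dx":31,"dy":-195,"dz":-20,"twist":0.73},{"claw":0.5,"dx":31,"dy":-195,"dz":-20,"twist":0.73},{"claw":0.5,"dx":31,"dy":-195,"dz":-20,"twist":0.73},{"claw":0.5,"dx":31,"dy":-195,"dz":-20,"twist":0.73},{"claw":0.5,"dx":31,"dy":-195,"dz":-20,"twist":0.73}]'
python3 - <<'E'
from h import *
st()
im,D=eyes.snapshot("top"); a=cv2.resize(im[195:285,150:270],None,fx=4,fy=4,interpolation=cv2.INTER_CUBIC)
jm,_=eyes.snapshot("side"); b=cv2.resize(jm[180:300,170:370],None,fx=3,fy=3,interpolation=cv2.INTER_CUBIC)
w=max(a.shape[1],b.shape[1]); c=np.vstack([cv2.copyMakeBorder(x[:299] if x is b else x[:299],0,0,0,w-x.shape[1],0) for x in (a,b)])
cv2.imwrite("pics/head1.png",c)
P=cloud("top",D); o=(P[...,2]>.072)&(P[...,2]<.1)&(abs(P[...,0]-.46)<.03)&(abs(P[...,1]-.19)<.03)&(D>0)
Q=P[o][:,:2]; w,V=np.linalg.eigh(np.cov(Q.T)); print(len(Q),Q.mean(0),np.degrees(np.arctan2(V[1,1],V[0,1])))
E
```

```text
clock: 5.2
tool_pos: [0.4839, 0.0423, 0.1411]
eef_rot: [0.935, 0.355, 0.0, 0.0]
contact_force: [0.7, -0.8, -0.0]
opening: 0.5
finger_force: 0.0
clock: 5.8
tool_pos: [0.5139, -0.1542, 0.1206]
eef_rot: [0.751, 0.661, -0.0, -0.0]
contact_force: [-0.2, 2.1, 0.5]
opening: 0.501
finger_force: 0.0
t 5.8 tcp mm [ 513.9 -154.2  120.6] close dir deg -7.3 tilt [ 0.    -0.001 -1.   ] q [ 0.2   0.75  0.    1.94 -0.    0.45  0.08] F [-0.2  2.1  0.5] op 0.501 grip 0.0
41 [0.46038844 0.18942373] -166.26902953501482
```

View pics/head1.png

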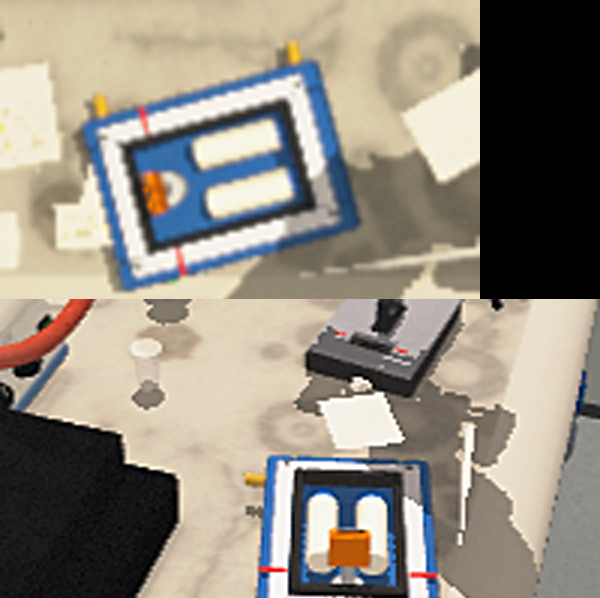

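The head at (155,192) in the top crop now lies along the line between the red marks at (142,120) and (180,262). Next I descend on the cover handle.

```bash
python3 -m pendant '[{"claw":0.5,"dx":0,"dy":0,"dz":-45,"twist":0},{"claw":0.5,"dx":0,"dy":0,"dz":-75,"twist":0},{"claw":0.5,"dx":0,"dy":0,"dz":-87,"twist":0},{"claw":0.5,"dx":0,"dy":0,"dz":-87,"twist":0},{"claw":0.0,"dx":0,"dy":0,"dz":-87,"twist":0},{"claw":0.0,"dx":0,"dy":0,"dz":-87,"twist":0},{"claw":0.0,"dx":0,"dy":0,"dz":-87,"twist":0},{"claw":0.0,"dx":0,"dy":0,"dz":-87,"twist":0}]' 45
python3 -m pendant '[{"claw":0.0,"dx":0,"dy":0,"dz":0,"twist":0},{"claw":0.0,"dx":0,"dy":0,"dz":0,"twist":0},{"claw":0.0,"dx":0,"dy":0,"dz":0,"twist":0}]'
python3 -c "
from h import *
st()"
```

```text
clock: 6.7
tool_pos: [0.5151, -0.1522, 0.0349]
eef_rot: [0.75, 0.662, 0.0, 0.001]
contact_force: [-0.8, -0.2, -1.0]
opening: 0.163
finger_force: 0.0
clock: 7.0
tool_pos: [0.515, -0.1522, 0.0348]
eef_rot: [0.75, 0.662, 0.0, 0.0]
contact_force: [0.1, 0.1, 5.4]
opening: 0.132
finger_force: 45.0
t 7.0 tcp mm [ 515.  -152.2   34.8] close dir deg -7.1 tilt [-0.     0.001 -1.   ] q [ 0.2   0.91  0.    1.97 -0.    0.26  0.08] F [0.1 0.1 5.4] op 0.132 grip 45.0
```

```bash
python3 -m pendant '[{"claw":0.0,"dx":0,"dy":0,"dz":15,"twist":0},{"claw":0.0,"dx":0,"dy":0,"dz":40,"twist":0},{"claw":0.0,"dx":0,"dy":0,"dz":75,"twist":0},{"claw":0.0,"dx":0,"dy":0,"dz":105,"twist":0},{"claw":0.0,"dx":-5,"dy":35,"dz":110,"twist":0.05},{"claw":0.0,"dx":-10,"dy":70,"dz":110,"twist":0.1},{"claw":0.0,"dx":-16,"dy":110,"dz":110,"twist":0.15},{"claw":0.0,"dx":-22,"dy":150,"dz":110,"twist":0.2}]'
python3 -m pendant '[{"claw":0.0,"dx":-6,"dy":40,"dz":0,"twist":0.05},{"claw":0.0,"dx":-12,"dy":80,"dz":0,"twist":0.1},{"claw":0.0,"dx":-18,"dy":120,"dz":0,"twist":0.15},{"claw":0.0,"dx":-22,"dy":145,"dz":0,"twist":0.191},{"claw":0.0,"dx":-22,"dy":154,"dz":0,"twist":0.191},{"claw":0.0,"dx":-22,"dy":154,"dz":0,"twist":0.191},{"claw":0.0,"dx":-22,"dy":154,"dz":0,"twist":0.191}]'
python3 - <<'E'
from h import *
st()
im,D=eyes.snapshot("top"); jm,E=eyes.snapshot("side")
a=cv2.resize(im[180:290,140:280],None,fx=2.7,fy=2.7,interpolation=cv2.INTER_CUBIC); b=cv2.resize(jm[190:340,200:350],None,fx=2.7,fy=2.7,interpolation=cv2.INTER_CUBIC)
c=np.hstack([cv2.copyMakeBorder(a,0,b.shape[0]-a.shape[0],0,0,0),b]); cv2.imwrite("pics/hover.png",c)
np.save("top1.npy",D);np.save("side1.npy",E)
for n,DD in (("top",D),("side",E)):
    P=cloud(n,DD); m=(P[...,2]>.128)&(P[...,2]<.143)&(abs(P[...,0]-.47)<.1)&(abs(P[...,1]-.15)<.1)&(DD>0)
    Q=P[m]; print(n,len(Q),np.median(Q[:,2]) ,cv2.minAreaRect((Q[:,:2]*1000).astype(np.float32)))
E
```

```text
clock: 7.8
tool_pos: [0.4921, -0.0009, 0.1448]
eef_rot: [0.679, 0.734, 0.0, 0.0]
contact_force: [0.7, 1.5, -3.0]
opening: 0.129
finger_force: 45.0
clock: 8.5
tool_pos: [0.4708, 0.15, 0.1442]
eef_rot: [0.608, 0.794, -0.001, 0.001]
contact_force: [0.7, 0.3, -2.1]
opening: 0.127
finger_force: 45.0
t 8.5 tcp mm [470.8 150.  144.2] close dir deg 15.1 tilt [-0.002 -0.    -1.   ] q [-0.4   0.68 -0.    2.05  0.01  0.42 -0.15] F [ 0.7  0.3 -2.1] op 0.127 grip 45.0
top 798 0.1374240253103981 ((476.2345886230469, 127.60498809814453), (100.11711120605469, 102.43456268310547), 15.128549575805664)
side 1629 0.1335122145685676 ((468.7439270019531, 149.61276245117188), (100.08167266845703, 146.19984436035156), 14.833417892456055)
```

View pics/hover.png

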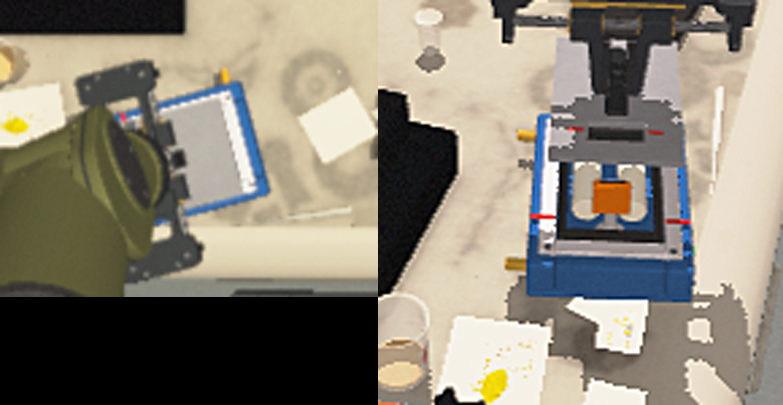

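Run:
```python
from h import *
E=np.load("side0.npy");P=cloud("side",E)
m=(P[...,2]>.036)&(P[...,2]<.052)&(abs(P[...,0]-.47)<.12)&(abs(P[...,1]-.15)<.13)&(E>0)
Q=P[m]; print("pump side",len(Q),cv2.minAreaRect((Q[:,:2]*1000).astype(np.float32)))
E=np.load("side1.npy");P=cloud("side",E)
for n in ("side","top"):
    E=np.load(n+"1.npy");P=cloud(n,E)
    m=(P[...,2]>.12)&(P[...,2]<.15)&(abs(P[...,0]-.47)<.09)&(abs(P[...,1]-.15)<.1)&(E>0); Q=P[m]
    for _ in range(5):
        A=np.c_[Q[:,:2]-[.47,.15],np.ones(len(Q))]; c=np.linalg.lstsq(A,Q[:,2],rcond=None)[0]; Q=Q[abs(A@c-Q[:,2])<.003]
    print(n,"plane",c.round(4),len(Q),cv2.minAreaRect((Q[:,:2]*1000).astype(np.float32)))
for n,q in (("side","fastener"),):
    E=np.load("side1.npy");P=cloud("side",E); m=(P[...,2]>.078)&(P[...,2]<.095)&(abs(P[...,0]-.46)<.04)&(abs(P[...,1]-.19)<.04)&(E>0)
    Q=P[m][:,:2]; print("head",len(Q),Q.mean(0),cv2.minAreaRect((Q*1000).astype(np.float32)))
```

```text
pump side 2238 ((469.0636291503906, 152.9535369873047), (129.46575927734375, 180.71270751953125), 15.16045093536377)
side plane [ 1.000e-04 -2.100e-03  1.336e-01] 1523 ((468.7046813964844, 149.64852905273438), (99.9958267211914, 146.1658172607422), 14.751181602478027)
top plane [-0.0022  0.0015  0.1375] 716 ((476.2345886230469, 127.60498809814453), (100.11711120605469, 102.43456268310547), 15.128549575805664)
head 53 [0.45708259 0.19483228] ((457.40411376953125, 194.28160095214844), (27.332218170166016, 8.31258773803711), 14.913895606994629)
```

```bash
python3 -m pendant '[{"claw":0.0,"dx":0,"dy":2.4,"dz":-15,"twist":0.003},{"claw":0.0,"dx":0,"dy":2.4,"dz":-32,"twist":0.003},{"claw":0.0,"dx":0,"dy":2.4,"dz":-40,"twist":0.003},{"claw":0.0,"dx":0,"dy":2.4,"dz":-46,"twist":0.003},{"claw":0.0,"dx":0,"dy":2.4,"dz":-52,"twist":0.003},{"claw":0.0,"dx":0,"dy":2.4,"dz":-58,"twist":0.003},{"claw":0.0,"dx":0,"dy":2.4,"dz":-58,"twist":0.003}]'
python3 - <<'E'
from h import *
st()
jm,E=eyes.snapshot("side"); cv2.imwrite("pics/low.png",cv2.resize(jm[220:310,220:340],None,fx=5,fy=5,interpolation=cv2.INTER_CUBIC))
E
```

```text
clock: 9.3
tool_pos: [0.4704, 0.1542, 0.0855]
eef_rot: [0.606, 0.796, -0.0, -0.0]
contact_force: [-0.3, 0.4, -1.4]
opening: 0.131
finger_force: 45.0
t 9.3 tcp mm [470.4 154.2  85.5] close dir deg 15.5 tilt [-0.    -0.001 -1.   ] q [-0.41  0.79 -0.    2.08  0.01  0.27 -0.15] F [-0.3  0.4 -1.4] op 0.131 grip 45.0
```

View pics/low.png

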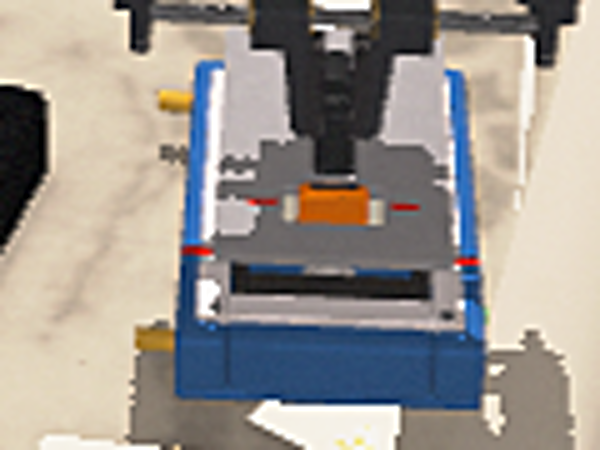

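The head at (333,205) is coming up centred in x through the slot, with clearance on both sides and no contact force. Lowering further onto the gasket.

```bash
python3 -m pendant '[{"claw":0.0,"dx":0.3,"dy":-1.2,"dz":-6,"twist":-0.003},{"claw":0.0,"dx":0.3,"dy":-1.2,"dz":-12,"twist":-0.003},{"claw":0.0,"dx":0.3,"dy":-1.2,"dz":-18,"twist":-0.003},{"claw":0.0,"dx":0.3,"dy":-1.2,"dz":-21,"twist":-0.003},{"claw":0.0,"dx":0.3,"dy":-1.2,"dz":-23,"twist":-0.003},{"claw":0.0,"dx":0.3,"dy":-1.2,"dz":-23,"twist":-0.003}]' 60
python3 -c "
from h import *
st()"
```

```text
clock: 9.95
tool_pos: [0.4706, 0.1531, 0.0629]
eef_rot: [0.607, 0.795, -0.0, -0.0]
contact_force: [-2.0, 0.2, 3.6]
opening: 0.131
finger_force: 60.0
t 9.95 tcp mm [470.6 153.1  62.9] close dir deg 15.3 tilt [-0.    -0.001 -1.   ] q [-0.41  0.83 -0.    2.09  0.01  0.22 -0.15] F [-2.   0.2  3.6] op 0.131 grip 60.0
```

Gasket contact is at about the expected height (63). Pressing on.

```bash
python3 -m pendant '[{"claw":0.0,"dx":0,"dy":0,"dz":-1.5,"twist":0},{"claw":0.0,"dx":0,"dy":0,"dz":-3,"twist":0},{"claw":0.0,"dx":0,"dy":0,"dz":-4.5,"twist":0},{"claw":0.0,"dx":0,"dy":0,"dz":-4.5,"twist":0}]'
python3 -c "
from h import *
st()"
```

```text
clock: 10.35
tool_pos: [0.4706, 0.1532, 0.0589]
eef_rot: [0.607, 0.795, -0.0, -0.0]
contact_force: [-2.4, -0.6, 7.1]
opening: 0.13
finger_force: 60.0
t 10.35 tcp mm [470.6 153.2  58.9] close dir deg 15.3 tilt [ 0. -0. -1.] q [-0.41  0.84 -0.    2.09  0.01  0.21 -0.15] F [-2.4 -0.6  7.1] op 0.13 grip 60.0
```

```bash
python3 -m pendant '[{"claw":0.0,"dx":0,"dy":0,"dz":-1,"twist":0},{"claw":0.0,"dx":0,"dy":0,"dz":-1.5,"twist":0},{"claw":0.0,"dx":0,"dy":0,"dz":-1.5,"twist":0}]'
python3 -m pendant '[{"claw":0.0,"dx":0,"dy":0,"dz":-1,"twist":0},{"claw":0.0,"dx":0,"dy":0,"dz":-1,"twist":0}]'
```

```text
clock: 10.65
tool_pos: [0.4706, 0.1531, 0.0587]
eef_rot: [0.607, 0.795, 0.0, 0.0]
contact_force: [-3.7, -0.2, 21.3]
opening: 0.129
finger_force: 60.0
clock: 10.85
tool_pos: [0.4706, 0.1531, 0.0586]
eef_rot: [0.607, 0.795, 0.001, 0.0]
contact_force: [-5.3, -1.4, 31.8]
opening: 0.131
finger_force: 60.0
```

```bash
python3 -m pendant '[{"claw":0.0,"dx":0,"dy":0,"dz":0.8,"twist":0},{"claw":0.0,"dx":0,"dy":0,"dz":0.8,"twist":0},{"claw":0.0,"dx":0,"dy":0,"dz":0.8,"twist":0}]'
python3 - <<'E'
from h import *
st()
jm,E=eyes.snapshot("side"); cv2.imwrite("pics/home.png",cv2.resize(jm[220:310,220:340],None,fx=5,fy=5,interpolation=cv2.INTER_CUBIC))
P=cloud("side",E); m=(P[...,2]>.02)&(P[...,2]<.06)&(abs(P[...,0]-.47)<.09)&(abs(P[...,1]-.15)<.1)&(E>0)
g=(cv2.cvtColor(jm,cv2.COLOR_BGR2HSV)[...,1]<40)
Q=P[m&(P[...,2]>.0475)]
for _ in range(6):
    A=np.c_[Q[:,:2]-[.47,.15],np.ones(len(Q))]; c=np.linalg.lstsq(A,Q[:,2],rcond=None)[0]; Q=Q[abs(A@c-Q[:,2])<.002]
print("cover plane",c.round(4),len(Q),cv2.minAreaRect((Q[:,:2]*1000).astype(np.float32)))
d=np.load("side0.npy");P0=cloud("side",d);m=(P0[...,2]>.040)&(P0[...,2]<.0475)&(abs(P0[...,0]-.47)<.09)&(abs(P0[...,1]-.15)<.1)&(d>0);print("frame z",np.percentile(P0[m][:,2],[30,50,80]))
E
```

```text
clock: 11.15
tool_pos: [0.4706, 0.1531, 0.0587]
eef_rot: [0.607, 0.795, 0.0, 0.0]
contact_force: [-5.1, -0.1, 23.3]
opening: 0.128
finger_force: 60.0
t 11.15 tcp mm [470.6 153.1  58.7] close dir deg 15.3 tilt [ 0.     0.001 -1.   ] q [-0.41  0.84 -0.    2.09  0.01  0.21 -0.15] F [-5.1 -0.1 23.3] op 0.128 grip 60.0
cover plane [-0.0011 -0.0001  0.0487] 933 ((467.92559814453125, 154.72421264648438), (99.83352661132812, 143.34437561035156), 14.890771865844727)
frame z [0.04176374 0.04261814 0.04518848]
```

View pics/home.png

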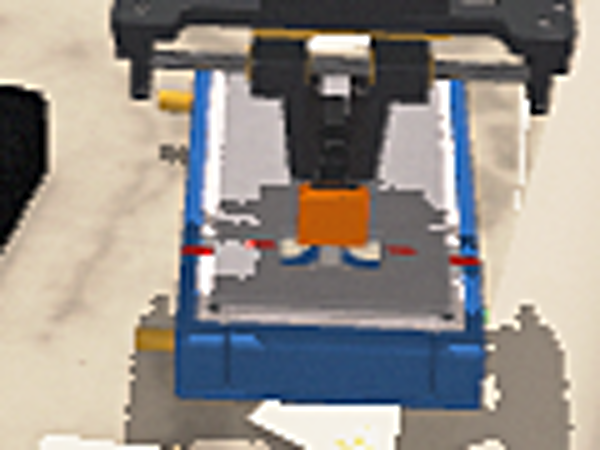

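Cover plane is level and about 6 mm above the frame, with the head standing through the slot at (333,215), so it is home. Both cameras put it about 1.5 mm too far in +y, so I'll ease up, recentre and press again.

```bash
python3 -m pendant '[{"claw":0.0,"dx":0,"dy":0,"dz":7,"twist":0},{"claw":0.0,"dx":0,"dy":0,"dz":12,"twist":0},{"claw":0.0,"dx":0.8,"dy":-1.6,"dz":12,"twist":0},{"claw":0.0,"dx":0.8,"dy":-1.6,"dz":12,"twist":0},{"claw":0.0,"dx":0.8,"dy":-1.6,"dz":7,"twist":0},{"claw":0.0,"dx":0.8,"dy":-1.6,"dz":3.5,"twist":0},{"claw":0.0,"dx":0.8,"dy":-1.6,"dz":1,"twist":0},{"claw":0.0,"dx":0.8,"dy":-1.6,"dz":0,"twist":0}]'
python3 -m pendant '[{"claw":0.0,"dx":0,"dy":0,"dz":0,"twist":0},{"claw":0.0,"dx":0,"dy":0,"dz":0,"twist":0},{"claw":0.0,"dx":0,"dy":0,"dz":0,"twist":0}]'
python3 - <<'E'
from h import *
st()
jm,E=eyes.snapshot("side"); cv2.imwrite("pics/home2.png",cv2.resize(jm[120:360,170:370],None,fx=2.5,fy=2.5,interpolation=cv2.INTER_CUBIC))
P=cloud("side",E); m=(P[...,2]>.0475)&(P[...,2]<.06)&(abs(P[...,0]-.47)<.09)&(abs(P[...,1]-.15)<.1)&(E>0)
Q=P[m]
for _ in range(6):
    A=np.c_[Q[:,:2]-[.47,.15],np.ones(len(Q))]; c=np.linalg.lstsq(A,Q[:,2],rcond=None)[0]; Q=Q[abs(A@c-Q[:,2])<.002]
print("cover plane",c.round(4),len(Q),cv2.minAreaRect((Q[:,:2]*1000).astype(np.float32)))
E
```

```text
clock: 12.0
tool_pos: [0.4721, 0.1516, 0.0586]
eef_rot: [0.607, 0.795, 0.001, 0.001]
contact_force: [-4.7, -2.0, 38.5]
opening: 0.13
finger_force: 60.0
clock: 12.3
tool_pos: [0.4721, 0.1516, 0.0587]
eef_rot: [0.607, 0.795, 0.001, 0.001]
contact_force: [-2.6, -1.5, 26.6]
opening: 0.128
finger_force: 60.0
t 12.3 tcp mm [472.1 151.6  58.7] close dir deg 15.3 tilt [-0.     0.002 -1.   ] q [-0.4   0.84 -0.    2.09  0.01  0.21 -0.15] F [-2.6 -1.5 26.6] op 0.128 grip 60.0
cover plane [-0.0012  0.0006  0.0487] 966 ((469.4949645996094, 153.06597900390625), (99.77931213378906, 142.77627563476562), 15.171156883239746)
```

View pics/home2.png

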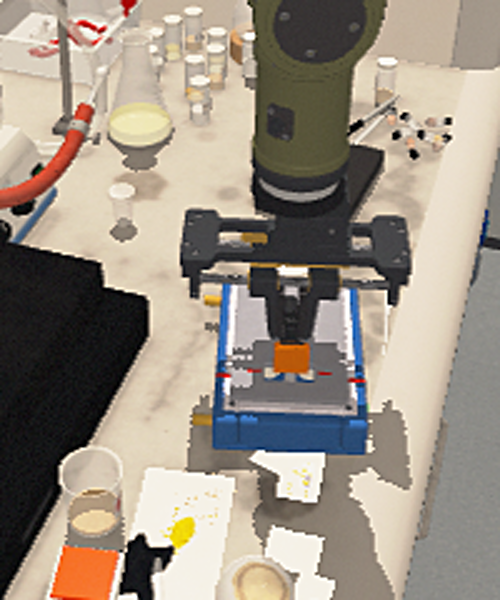

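The cover is level and square at (469.5, 153.1) mm, yaw 15.2°, against the pump's (469.1, 153.0) mm, 15.2° in the same camera. It is pressed home with about 27 N, the marks line up at (225–365, 375), and the beaker, vial and stoppers visible in this view still stand. Handing in.

```bash
python3 -c "
from h import *
st(); print(r.finish_job())"
```

```text
t 12.35 tcp mm [472.1 151.6  58.7] close dir deg 15.3 tilt [-0.     0.002 -1.   ] q [-0.4   0.84 -0.    2.09  0.01  0.21 -0.15] F [-2.3 -0.3 26.8] op 0.132 grip 60.0
the job is handed in; nothing more can be done
None
```

The job is handed in at 12.35 s on the robot's clock: the fastener is in line with the red marks, and the cover is square over it, held pressed home on the frame with about 27 N; the glassware and stoppers in the last side view still stand, and the gripper never went near any of them.

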